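# Take the flat battery out of the press monitor

### The job

The press monitor's battery is flat. Push the white lock slide on top of the monitor by its ridge, over its click to the other end so that its window shows green, draw the battery tray out to its stop, then lift the black battery pack out and lay it right way up on the plain yellow foam pad, without letting it drop. Leave the slide at green and the tray fully out, and do not disturb the oil bottle, the screwdriver or the roll of black tape.

Things in the scene. Friction and masses are not known exactly. Their poses are not given: they have to be found in the camera images.
- monitor: Press monitor, a low grey bench instrument, fixed: 140 (x) x 120 (y) x 78 mm high; a sloping display on the rear half of its top rises to 91 mm. Origin: centre of its underside, on the worktop; +z up. Its front, with the battery tray's front plate (80 mm wide, z 13 to 60 mm, 6 mm proud), faces its own -x. A black bezel, 26 (x) x 46 mm (y), stands 2 mm above the flat top round the lock slide.
- lock_ridge (a point): Top centre of the ridge of the white lock slide on the monitor's top; moves with it. The slide's plate, 18 (monitor x) x 26 mm (y), is flush with its black bezel, 80 mm above the worktop; the ridge in its middle stands 5 mm higher, 8 mm thick along y, 16 mm wide along x. It slides along monitor +y to unlock. The free end of its well shows red when locked, green when unlocked.
- lock (a joint): Travel of the lock slide in m: 0 = locked (red showing), 0.010 = unlocked (green showing), growing along the monitor's +y. A spring detent holds it at either end: it takes about 5 N to start it, nothing at half way, and beyond that it snaps on to the other end stop. While it is locked, a steel bolt under it holds the tray shut.
- tray_grip (a point): Middle of the pull bar on the tray's front plate: a horizontal aluminium bar, 10 mm in diameter, running along the monitor's y (straight for 52 mm), 45 mm above the worktop, its centre line 35 mm in front of the plate (30 mm clear between). The point moves with the tray.
- tray (a joint): Travel of the battery tray in m: 0 = shut, 0.100 = fully out at its stop, along the monitor's -x. It runs with about 2 N of friction and stays where it is left.
- battery: Battery pack, black, orange line round it, pale plate on top: 84 (x) x 50 (y) x 36 mm, 0.24 to 0.48 kg. Origin: centre of its underside, +z up. Starts in the tray, on its floor 19 mm above the worktop, x along monitor x, 26 mm in front of the monitor's centre; wholly in front of the monitor when the tray is out. The tray's side walls (2 mm clear, 2 mm thick) reach only 10 mm up its long sides.
- pad: Plain yellow foam pad, firm and fixed: 286 (x) x 208 (y) x 32 mm (z). Origin: centre of its underside, on the worktop.
- oil_bottle: White oil bottle with a red cap, standing, 43 mm in diameter, 119 mm high, loose. Origin: centre of its underside.
- screwdriver: Screwdriver with yellow handle, lying, 193 mm long (y) and 26 mm thick, loose. Origin: under its middle, on the worktop.
- black_tape: Roll of black tape lying flat, 58 mm in diameter, 19 mm high, loose. Origin: centre of its underside.

How it is judged:
On the way, in this order (a step that is already met when the one before it is completed fails the run):
1. the lock slide has been pushed over to its unlocked end (value of joint lock above 0.008 m), for 0.2 s.
2. the battery tray has been drawn out to its stop, with the pack lying in it (value of joint tray above 0.095 m and distance between battery and tray_grip below 0.11 m and height (world z) of battery below 0.03 m), for 0.2 s.
At the end, for the whole second after the job is handed in: The lock slide is at its unlocked end (over 8 of its 10 mm), the tray is out at its stop (over 93 of its 100 mm), and the battery pack lies at rest, flat and right way up (within 0.1 rad), on the foam pad, its centre at least 22 mm inside the pad's edges (value of joint lock above 0.008 m and value of joint tray above 0.093 m and x of battery in the frame of pad between -0.12 and 0.12 m and y of battery in the frame of pad between -0.082 and 0.082 m and height (world z) of battery between 0.027 and 0.037 m and angle between battery's own z axis and vertical below 0.1 rad and linear speed of battery below 0.02 m/s and velocity of joint tray below 0.02 m/s); the robot touches nothing.
It fails at once if the battery pack is let fall or thrown (faster than 0.6 m/s, a fall of some 2 cm, with no finger on it) (linear speed of battery above 0.6 m/s and contact force between the fingers and battery below 0.2 N).
It fails at once if the oil bottle is tipped or moved by more than 4 cm (angle between oil_bottle's own z axis and vertical above 0.5 rad or distance of oil_bottle from where it was at the start of the episode above 0.04 m).
It fails at once if the screwdriver is moved by more than 4 cm (distance of screwdriver from where it was at the start of the episode above 0.04 m).
It fails at once if the roll of tape is moved by more than 4 cm (distance of black_tape from where it was at the start of the episode above 0.04 m).
It also fails if it takes over 72 s, if anything falls off the work surface, if the arm or the gripper's body presses on something with over 40 N, if the wrist force passes 120 N, or if a joint passes its speed limit or range.

### The arm

A 7-joint arm with a two-finger parallel gripper is mounted at the origin on a cart in front of the work surface, level with it; the furniture and walls round the work are solid. World frame = base frame: x ahead of the robot, y to its left, z up, the work surface at z = 0. Lengths are in m, angles in rad, forces in N, time in s.
With the tool pointing down it reaches from about 0.4 to 0.9 m from the base axis. Payload 5.5 kg.
Tool frame: the origin (TCP) lies at the very end of the fingers, on their centre line; the grasp point (between the pads) lies 19 mm behind it; z points along the fingers, y is the line along which they close (so a half turn about z gives the same grasp; the last joint's range is limited). The gripper opens to 92 mm and grips with 3 to 60 N. Pads are 19 mm wide; open, the fingers measure 130 mm over their backs; the gripper's body (75 mm by 190 mm) begins 47 mm behind the grasp point.
Start: joints at [1.376, 0.501, -0.427, 1.55, 0.221, 1.138, -0.21], TCP at [0.287, -0.583, 0.227] pointing down, gripper open.
Joint ranges: [-2.88, 2.88], [-0.31, 2.03], [-1.54, 1.56], [0.2, 2.42], [-1.41, 4.55], [0.19, 2.02], [-2.57, 2.57]. Speed limits (rad/s): [2.57, 2.57, 3.14, 3.14, 3.14, 3.14, 3.14].

### API

Orientations are given as [roll, pitch, yaw] about the fixed x, y, z axes, in that order (R = Rz(yaw) Ry(pitch) Rx(roll)).
In Python, from rig import manip, read_state, imaging, ticket gives the robot as it stands. Calls block until the motion is done:
- manip.goto(position, orientation): joint-space move of the TCP to a pose.
- manip.movel(position, rotation=None, feed=0.15): straight line of the TCP; rotation=None keeps the orientation; feed is the mean speed in m/s.
- manip.movej(angles): joint-space move.
- manip.open_jaws() and manip.gripper_close(squeeze=None): open the fingers fully, or close them until they stop; squeeze is the grip in N (None keeps the last).
- manip.hold(seconds).
- manip.inverse_kinematics(position, orientation): joint angles nearest the present ones, or None.
- read_state(): the state.
- imaging.read_camera(name): name is "side" or "top"; returns the picture (420x560x3 uint8, blue, green, red); there is no depth.
- imaging.camera_model(name): a dict with "intrinsics" (3x3 intrinsics, pixels), "world_from_camera" (4x4, takes a point from camera to world coordinates). Camera axes: x right, y down, z forward; pixel columns grow to the right and rows downward; lengths in m; the calibration is good to about 2 mm. A picture is of the moment at which its call begins. camera_model takes no time and is no camera call.
A pose or a line that the arm cannot do raises manip.MotionError and nothing moves.
- ticket.job_done(): hands the job in; it is judged then, once.
Trained networks look in the newest picture that a camera, given by its name, has taken for a name from the list of things; names that differ only in an ending like _2 or _b are one class to them, and where a whole thing is asked for, a point or a joint stands for the part that bears it (a point fixed in the world has none). Each returns a list of dicts, best first, with "p" (0 to 1); they miss things now and then, are a little off and sometimes report something else, mostly with a low value. They report only what shows in the picture. A call takes as long as a camera call.
- imaging.trace(camera, name): "region" (420x560 bool, what is visible of it) and "at" ([column, row] in pixels, amid what is visible of it).
The state is a dict: "clock": time; "joint_pos": joint angles; "qvel": joint speeds; "joint_efforts": joint torques, N m; "tool_pos": TCP position; "eef_rot": TCP orientation; "wrist_force": force on the tool from outside, world axes, zero at the start; "ft_torque": the same for the moment, N m; "gripper_width": finger opening in m; "finger_force": force on a finger pad.
Only numpy, scipy, OpenCV 4.12 (cv2) and the standard library are available. Lean on these libraries where they do the work, as an engineer would, in place of code of your own. Each camera call takes 0.05 s, during which the arm holds its last target. There are 200 camera calls.

## Working session

There is one attempt and no reset: what is moved stays moved. The work goes in short steps, each a Python script; the robot and the scene stay as the last script left them, time stands still between calls to the robot, and variables do not carry over. Pictures are saved under pics/ and viewed, at most 10 in all, crops included, and the job is handed in when it is done.

```bash
ls; mkdir -p pics
cat > h.py <<'E'
from rig import manip, read_state, imaging, ticket
import numpy as np, cv2
def ray(cam,px):
    m=imaging.camera_model(cam);K=np.array(m["intrinsics"]);T=np.array(m["world_from_camera"])
    d=T[:3,:3]@np.linalg.inv(K)@np.array([px[0],px[1],1.]);return T[:3,3],d
def at_z(cam,px,z):
    o,d=ray(cam,px);return o+d*(z-o[2])/d[2]
def proj(cam,p):
    m=imaging.camera_model(cam);K=np.array(m["intrinsics"]);T=np.linalg.inv(np.array(m["world_from_camera"]))
    q=K@(T[:3,:3]@np.array(p)+T[:3,3]);return q[:2]/q[2]
E
python3 - <<'E'
from h import *
for c in("top","side"):
    cv2.imwrite(f"pics/{c}0.png",imaging.read_camera(c))
    print(c,np.round(imaging.camera_model(c)["world_from_camera"],3).tolist())
    for n in ["monitor","lock_ridge","tray_grip","battery","pad","oil_bottle","screwdriver","black_tape"]:
        for r in imaging.trace(c,n)[:2]: 
            h=cv2.minAreaRect(np.argwhere(r["region"])[:,::-1].astype(np.float32))
            print(n,round(r["p"],2),np.round(r["at"]),r["region"].sum(),np.round(h[0]),np.round(h[1]),round(h[2],1))
print(read_state())
E
```

```text
pics
rig.py
top [[0.026, -0.997, 0.069, 0.496], [-1.0, -0.026, -0.01, -0.024], [0.012, -0.069, -0.998, 1.363], [0.0, 0.0, 0.0, 1.0]]
monitor 0.72 [205. 211.] 2731 [204. 214.] [70. 49.] 87.4
lock_ridge 0.43 [192. 219.] 60 [194. 220.] [6. 9.] 90.0
tray_grip 0.68 [102. 233.] 283 [106. 234.] [42.  9.] 18.4
tray_grip 0.5 [206. 235.] 253 [206. 240.] [17. 29.] 85.9
pad 0.86 [350. 247.] 7532 [347. 248.] [ 75. 102.] 8.1
oil_bottle 0.76 [271. 194.] 210 [272. 193.] [16. 14.] 90.0
screwdriver 0.66 [ 98. 232.] 284 [117. 237.] [65.  9.] 18.4
black_tape 0.64 [425. 218.] 263 [424. 220.] [19. 20.] 90.0
side [[0.958, -0.121, 0.259, 0.209], [-0.286, -0.42, 0.862, -1.301], [0.004, -0.9, -0.437, 0.728], [0.0, 0.0, 0.0, 1.0]]
monitor 0.59 [267. 194.] 1945 [264. 196.] [39. 64.] 79.1
tray_grip 0.62 [243. 198.] 225 [242. 199.] [21. 15.] 45.0
battery 0.67 [244. 196.] 199 [243. 199.] [21. 14.] 45.0
battery 0.43 [223. 173.] 71 [227. 173.] [ 6. 14.] 14.0
pad 0.85 [285. 278.] 4844 [275. 274.] [ 56. 121.] 85.0
oil_bottle 0.79 [304. 218.] 471 [299. 214.] [38. 16.] 90.0
screwdriver 0.41 [226. 174.] 77 [227. 173.] [ 
[... 177 characters left out ...]
09 ,  0.50085595, -0.4270045 ,  1.55041466,  0.22079543,
        1.13830715, -0.21029822]), 'qvel': array([ 6.39308550e-05,  9.65897515e-04, -9.28273829e-04, -1.62017189e-03,
        1.88033174e-04, -7.52328747e-04,  4.42553813e-04]), 'joint_efforts': array([ 6.63441606e-04, -5.66441631e+01, -5.81004694e+00, -2.79512465e+01,
       -6.66155177e-02,  2.04373256e-02,  7.20310766e-06]), 'tool_pos': array([ 0.28731484, -0.5830456 ,  0.22675059]), 'eef_rot': array([ 3.14155548e+00, -2.73035212e-05,  4.57831200e-01]), 'wrist_force': array([-0.64958777, -0.3589929 , -0.25733676]), 'ft_torque': array([ 0.02499503,  0.00288509, -0.06444924]), 'finger_force': 0.0, 'gripper_width': 0.09177737021530707}
```

Run:
```python
import cv2
a=cv2.imread("pics/top0.png");cv2.imwrite("pics/t1.png",cv2.resize(a[150:310,60:460],None,fx=2,fy=2,interpolation=2))
b=a[170:270,150:290];cv2.imwrite("pics/t2.png",cv2.resize(b,None,fx=5.5,fy=5.5,interpolation=2))
a=cv2.imread("pics/side0.png");cv2.imwrite("pics/s1.png",cv2.resize(a[140:340,180:380],None,fx=3,fy=3,interpolation=2))
```

```text
(no output)
```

View pics/t1.png

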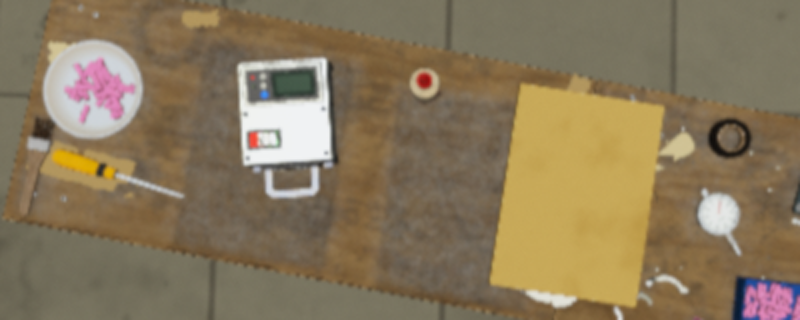

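View pics/t2.png

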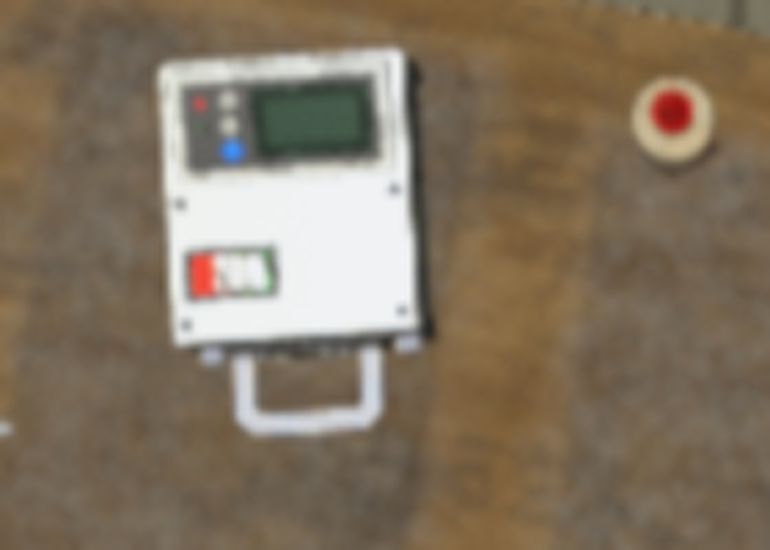

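View pics/s1.png

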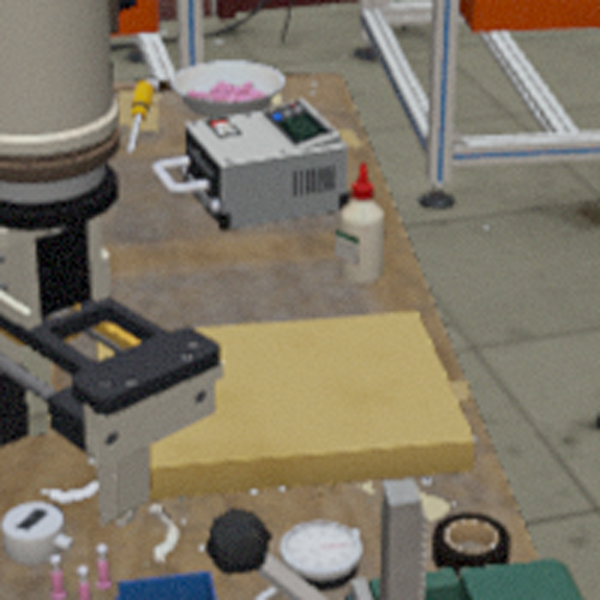

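The top view shows the monitor with its front toward -x (down in the image). Red is showing at the +y end of its well, and the bar is at about (206,247). The bottle is at (272,191) and the pad centre at (347,248). The screwdriver and tape are well clear.

Run:
```python
from h import *
f=lambda u,v:(150+u/5.5-.5+.09,170+v/5.5-.5+.09)
def yaw(a,b): d=a-b; return np.degrees(np.arctan2(d[1],d[0]))
P={n:at_z("top",f(*p),z) for n,p,z in [("bzTL",(185,250),.08),("bzTR",(275,247),.08),("bzBR",(278,293),.08),("bzBL",(190,299),.08),
 ("FL",(175,345),.078),("FR",(422,335),.078),("RL",(158,64),.078),("RR",(406,50),.078),("scrRL",(180,204),.078),("scrRR",(394,188),.078),("scrFL",(186,325),.078),("scrFR",(402,310),.078),("barL",(245,425),.045),("barR",(377,420),.045),("barC",(311,423),.045),("ridge?",(243,271),.085),("bottle",(672,112),.119)]}
for k,v in P.items(): print(k,np.round(v,4))
for a,b in [("bzTL","bzTR"),("bzBL","bzBR"),("FL","FR"),("RL","RR"),("scrRL","scrRR"),("scrFL","scrFR"),("barL","barR")]: print(a,yaw(P[a],P[b])-90,np.linalg.norm(P[a]-P[b]))
for a,b in [("scrRL","scrFL"),("scrRR","scrFR"),("RL","FL"),("RR","FR")]: print(a,yaw(P[a],P[b]),np.linalg.norm(P[a]-P[b]))
imaging.read_camera("top")
r=imaging.trace("top","pad")[0]["region"].astype(np.uint8)
q=cv2.boxPoints(cv2.minAreaRect(np.argwhere(r)[:,::-1].astype(np.float32)));W=np.array([at_z("top",x,.032) for x in q]);print(W.round(3),W.mean(0))
```

```text
bzTL [0.58   0.2348 0.08  ]
bzTR [0.5826 0.1907 0.08  ]
bzBR [0.56   0.1884 0.08  ]
bzBL [0.5559 0.2314 0.08  ]
FL [0.5332 0.2383 0.078 ]
FR [0.5413 0.1172 0.078 ]
RL [0.672  0.2523 0.078 ]
RR [0.6824 0.1299 0.078 ]
scrRL [0.6028 0.2386 0.078 ]
scrRR [0.6135 0.1335 0.078 ]
scrFL [0.5432 0.2333 0.078 ]
scrFR [0.5533 0.1275 0.078 ]
barL [0.4948 0.2082 0.045 ]
barR [0.499 0.142 0.045]
barC [0.4967 0.1751 0.045 ]
ridge? [0.5701 0.2051 0.085 ]
bottle [ 0.65   -0.0034  0.119 ]
bzTL 3.4385889392074915 0.04420689067588519
bzBL 5.424644152926291 0.04322999167753406
FL 3.8200056585435647 0.12132428226560743
RL 4.833468365665823 0.12278809152610119
scrRL 5.837624795285791 0.10567528168738433
scrFL 5.48771853107165 0.10629107469715439
barL 3.6443320593040767 0.06636095127594609
scrRL 5.1270286490251245 0.05985734727371215
scrRR 5.715900874342908 0.06050199767075222
RL 5.765429501478975 0.13954226968217756
RR 5.151703329739099 0.14167189926285303
[[ 0.375 -0.098  0.032]
 [ 0.66  -0.134  0.032]
 [ 0.634 -0.344  0.032]
 [ 0.349 -0.304  0.032]] [ 0.50447187 -0.21993641  0.032     ]
```

```bash
cat >> h.py <<'E'
Y=np.radians(5.2);C=np.array([.607,.1844])
def M(x,y,z): return [C[0]+x*np.cos(Y)-y*np.sin(Y),C[1]+x*np.sin(Y)+y*np.cos(Y),z]
O=[np.pi,0,Y]
def st(t=""):
    s=read_state();d=np.array(s["tool_pos"][:2])-C
    print(t,round(s["clock"],2),"mon",np.round([d[0]*np.cos(Y)+d[1]*np.sin(Y),-d[0]*np.sin(Y)+d[1]*np.cos(Y)],4),np.round(s["tool_pos"],4),"F",np.round(s["wrist_force"],1),"w",round(s["gripper_width"],4),"ff",round(s["finger_force"],1));return s
E
python3 - <<'E'
from h import *
print(manip.inverse_kinematics(M(-.035,-.012,.15),O))
manip.gripper_close(10)
manip.goto(M(-.035,-.014,.2),O); st("above")
manip.movel(M(-.035,-.014,.0825),feed=.1); st("down")
y=-.014
for i in range(20):
    y+=.0015; manip.movel(M(-.035,y,.0825),feed=.03); s=st()
    f=-s["wrist_force"][1]
    if f>12: break
    if y>.0145: break
cv2.imwrite("pics/l.png",imaging.read_camera("top"))
E
```

```text
[ 0.35032964  0.65473602 -0.95101676  1.74322256  0.60244496  1.06493594
 -2.28958128]
above 5.26 mon [-0.0347 -0.0151] [0.5738 0.1662 0.1998] F [ 0.2  0.5 -0. ] w 0.0007 ff 0.0
down 6.58 mon [-0.0344 -0.0137] [0.5739 0.1676 0.0833] F [ 0.1  0.2 -0.1] w 0.0006 ff 0.0
 6.83 mon [-0.0348 -0.0123] [0.5735 0.169  0.0829] F [-0.   0.2 -0. ] w 0.0005 ff 0.0
 7.08 mon [-0.035  -0.0108] [0.5731 0.1705 0.0826] F [-1.2  0.8  0.3] w -0.0 ff 0.0
 7.33 mon [-0.0351 -0.0093] [0.5729 0.172  0.0825] F [-0.3  0.1  0.3] w 0.0009 ff 0.0
 7.58 mon [-0.035  -0.0078] [0.5729 0.1734 0.0825] F [-0.2 -0.6  1. ] w 0.0003 ff 0.0
 7.83 mon [-0.035  -0.0063] [0.5727 0.175  0.0825] F [-0.4  0.3  1. ] w 0.0005 ff 0.0
 8.08 mon [-0.035  -0.0048] [0.5726 0.1765 0.0825] F [-0.9 -0.9  0.4] w 0.0001 ff 0.0
 8.33 mon [-0.035  -0.0033] [0.5724 0.1779 0.0825] F [ 0.8 -1.1  0.8] w 0.0003 ff 0.0
 8.58 mon [-0.035  -0.0018] [0.5723 0.1794 0.0825] F [ 0.3  0.2 -0.1] w 0.0005 ff 0.0
 8.83 mon [-0.035  -0.0003] [0.5721 0.1809 0.0825] F [-1.1 -0.6  0.3] w 0.0007 ff 0.0
 9.08 mon [-0.035   0.0012] [0.572  0.1824 0.0825] F [-0.1 -
[... 192 characters left out ...]
f 0.0
 9.83 mon [-0.035   0.0057] [0.5716 0.1869 0.0825] F [-0.8  0.1 -0.1] w 0.0005 ff 0.0
 10.08 mon [-0.035   0.0072] [0.5715 0.1884 0.0825] F [ 0.1 -0.1 -0.8] w 0.0002 ff 0.0
 10.33 mon [-0.035   0.0087] [0.5713 0.1899 0.0825] F [-0.1  0.   0.4] w 0.0006 ff 0.0
 10.58 mon [-0.035   0.0102] [0.5712 0.1913 0.0825] F [-0.6 -0.1 -0.2] w 0.0002 ff 0.0
 10.83 mon [-0.035   0.0117] [0.5711 0.1928 0.0825] F [-0.1 -0.1 -0.3] w 0.0006 ff 0.0
 11.08 mon [-0.035   0.0132] [0.5709 0.1944 0.0825] F [ 0.7 -0.2 -0.1] w 0.0006 ff 0.0
 11.33 mon [-0.035   0.0147] [0.5708 0.1959 0.0825] F [-0.1  0.1  0.5] w 0.0002 ff 0.0
 11.58 mon [-0.035   0.0161] [0.5707 0.1973 0.0825] F [ 0.8  0.3 -0. ] w 0.0006 ff 0.0
```

No contact yet, so the finger tips must be slimmer than their backs. I'll keep pushing.

Run:
```python
from h import *
y=.016; hit=None
while y<.036:
    y+=.001; manip.movel(M(-.035,y,.0825),feed=.03); s=read_state(); f=s["wrist_force"]; print(round(y,4),np.round(f,1))
    if hit is None and f[1]<-2.5: hit=y; print("contact",y)
    if hit and y>hit+.0105: break
    if f[1]<-15: break
st();
```

```text
0.017 [ 1.1 -0.6 -0.6]
0.018 [-0.3 -3.3  0.1]
contact 0.018000000000000002
0.019 [ 0.5 -5.7  2. ]
0.02 [-0.2 -6.1  3.4]
0.021 [-1.  -9.3  3.8]
0.022 [-0.2 -5.7  2.3]
0.023 [ 0.2 -3.8  1.6]
0.024 [0.3 0.6 0.2]
0.025 [-0.6 -0.4 -0.3]
0.026 [0.3 0.1 0. ]
0.027 [ 0.1 -0.   0.1]
0.028 [-0.4 -2.9  0.6]
0.029 [-1.1 -5.3  2.3]
 14.88 mon [-0.035   0.0272] [0.5697 0.2083 0.0823] F [-1.1 -5.3  2.3] w 0.0005 ff 2.6
```

Force peaked, snapped over at half way, then met the end stop 10 mm on from first contact. I'll back off, hook the bar and draw the tray.

Run:
```python
from h import *
manip.movel(M(-.035,.022,.0825),feed=.05); manip.movel(M(-.035,.022,.12),feed=.15)
manip.movel(M(-.091,0,.12),feed=.15); st()
cv2.imwrite("pics/l.png",imaging.read_camera("top"))
s=st("pre")
z=.12
while z>.034:
    z=max(z-.015,.033); manip.movel(M(-.091,0,z),feed=.1)
    s=read_state()
    if abs(s["wrist_force"][2])>6: st("BLOCK"); break
else:
    st("in"); x=-.091
    while x>-.22:
        x-=.005; manip.movel(M(x,0,.033),feed=.06); s=read_state(); print(round(x,3),np.round(s["wrist_force"],1))
        if s["wrist_force"][0]>9 and x<-.17: break
    st("end")
```

```text
16.12 mon [-0.0904 -0.0002] [0.517  0.176  0.1199] F [-0.4  0.5  0.1] w 0.0004 ff 0.0
pre 16.18 mon [-0.09    0.0002] [0.5174 0.1764 0.12  ] F [ 0.5 -0.3 -0.5] w 0.0004 ff 0.0
in 17.94 mon [-0.0913 -0.0001] [0.5161 0.176  0.0329] F [ 0.6  1.1 -0.5] w 0.0004 ff 0.0
-0.096 [ 1.6 -0.4 -0.2]
-0.101 [ 0.1 -0.9  0. ]
-0.106 [-0.1  0.2 -0.4]
-0.111 [-0.1  0.5 -0.1]
-0.116 [ 0.5 -0.2 -0.9]
-0.121 [ 0.8  0.1 -0.1]
-0.126 [ 0.  -1.  -0.2]
-0.131 [-0.6 -0.3 -0.7]
-0.136 [-0.2 -0.1  0.8]
-0.141 [-1.1  0.7  0.4]
-0.146 [0.  1.2 0.3]
-0.151 [0.3 0.1 0.4]
-0.156 [0.3 0.5 0.2]
-0.161 [ 0.5  0.7 -0.6]
-0.166 [ 0.4 -0.2 -0.1]
-0.171 [ 0.4 -0.  -0.2]
-0.176 [ 0.  -0.2  1. ]
-0.181 [ 0.5 -0.2 -0.7]
-0.186 [0.6 0.  0.3]
-0.191 [0.8 0.3 0.2]
-0.196 [ 6.4  0.7 -3.7]
-0.201 [ 16.6  -0.1 -12.1]
end 23.44 mon [-0.1938  0.0004] [0.4139 0.1673 0.0344] F [ 16.6  -0.1 -12.1] w 0.0007 ff 8.5
```

Run:
```python
from h import *
manip.movel(M(-.188,0,.033),feed=.05); manip.movel(M(-.188,0,.15),feed=.2); manip.movel(M(-.15,-.16,.25),feed=.25)
a=imaging.read_camera("top"); b=imaging.read_camera("side"); st()
t=cv2.resize(a[170:280,150:290],None,fx=4,fy=4,interpolation=2); s=cv2.resize(b[140:250,200:320],None,fx=3,fy=3,interpolation=2)
im=np.zeros((440,560,3),np.uint8); im[:]=t[:440,:560]; cv2.imwrite("pics/tr.png",im); cv2.imwrite("pics/trs.png",s)
```

```text
25.6 mon [-0.151  -0.1582] [0.4709 0.0132 0.249 ] F [-0.2 -0.3  0.5] w 0.0008 ff 0.0
```

View pics/tr.png

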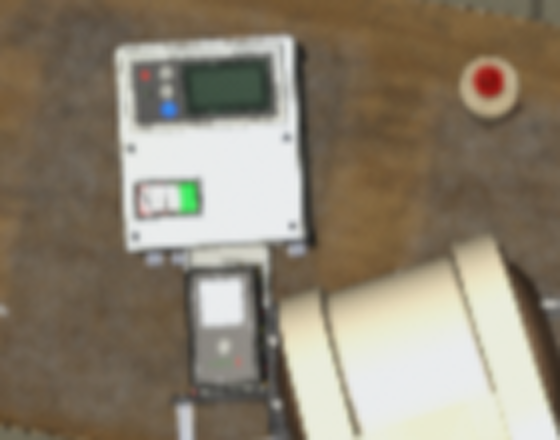

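The window shows green, and the tray is out with the pack visible at crop (188–264, 267–390). I'll check the measured pack centre against the expected -0.126.

Run:
```python
from h import *
f=lambda u,v:(150+u/4-.375,170+v/4-.375)
def m(p): d=p[:2]-C; return np.round([d[0]*np.cos(Y)+d[1]*np.sin(Y),-d[0]*np.sin(Y)+d[1]*np.cos(Y)],4)
for p in [(188,270),(260,265),(266,380),(195,390)]: print(m(at_z("top",f(*p),.055)))
for p in [(184,403)]: print("plate",m(at_z("top",f(*p),.06)))
print("exp",[(np.array(proj("top",M(x,y,.055)))-[150,170])*4 for x,y in[(-.084,.025),(-.084,-.025),(-.168,-.025),(-.168,.025)]])
r=imaging.trace("top","battery"); print([(round(q["p"],2),q["at"],m(at_z("top",q["at"],.055))) for q in r[:2]])
```

```text
[-0.0834  0.0239]
[-0.0832 -0.0256]
[-0.1621 -0.0254]
[-0.1658  0.0235]
plate [-0.174   0.0306]
exp [array([184.98799737, 269.41007772]), array([257.69512302, 264.70245198]), array([264.45675254, 387.09893886]), array([191.43595775, 391.90328797])]
[(0.66, [207.3, 250.3], array([-0.1215, -0.0034]))]
```

View pics/trs.png

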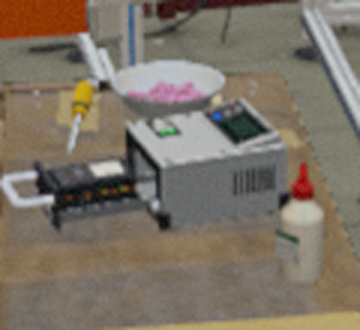

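The side view agrees: tray out, pack in it, green showing. Next I grasp and lift.

Run:
```python
from h import *
manip.open_jaws()
manip.goto(M(-.125,-.001,.15),O); manip.movel(M(-.125,-.001,.06),feed=.15); st()
manip.movel(M(-.125,-.001,.034),feed=.06); s=st("down")
if abs(s["wrist_force"][2])<8:
    manip.gripper_close(40); st("grip")
    manip.movel(M(-.125,-.001,.06),feed=.05); st("lift"); 
    manip.movel(M(-.125,-.001,.2),feed=.15); st("up")
    a=imaging.read_camera("side"); cv2.imwrite("pics/g.png",cv2.resize(a[80:250,150:370],None,fx=3,fy=3,interpolation=2))
```

```text
28.64 mon [-0.1243 -0.0012] [0.4833 0.172  0.0607] F [ 0.1 -0.1 -0.1] w 0.0919 ff 0.0
down 29.23 mon [-0.1253 -0.0008] [0.4823 0.1723 0.0337] F [0.6 0.6 0.1] w 0.0917 ff 0.0
grip 29.97 mon [-0.125  0.   ] [0.4825 0.1731 0.0342] F [-0.5  3.7 -0.6] w 0.0495 ff 40.0
lift 30.63 mon [-0.1251 -0.0018] [0.4826 0.1713 0.0599] F [ 0.4  0.8 -4.1] w 0.0499 ff 40.0
up 31.72 mon [-0.1257 -0.0014] [0.4819 0.1716 0.1991] F [-0.4  0.2 -3.7] w 0.0501 ff 40.0
```

View pics/g.png

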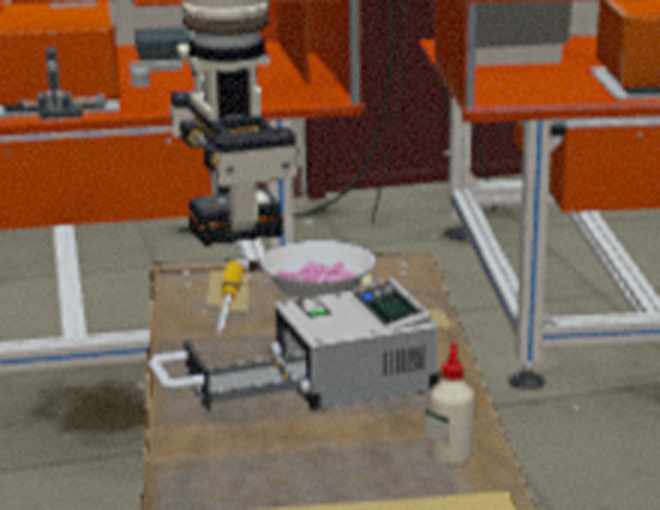

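The pack is held level in the gripper, and the tray is empty and still out. I'll carry the pack to the pad centre and lower it until it touches.

Run:
```python
from h import *
px,py=.504,-.22
manip.movel([.482,0,.2],feed=.2); manip.movel([px,py,.2],feed=.2); manip.movel([px,py,.07],feed=.12); manip.movel([px,py,.052],feed=.04)
manip.hold(.3); f0=st("pre")["wrist_force"][2]
z=.052
while z>.042:
    z-=.001; manip.movel([px,py,z],feed=.02); f=read_state()["wrist_force"][2]; print(round(z,3),round(f,1))
    if f-f0>5: break
st("touch")
a=imaging.read_camera("side"); cv2.imwrite("pics/p.png",cv2.resize(a[180:340,180:380],None,fx=3,fy=3,interpolation=2))
```

```text
pre 36.17 mon [-0.1391 -0.3935] [ 0.5042 -0.2201  0.0522] F [-0.1  0.9 -3.6] w 0.0498 ff 40.0
0.051 -3.8
0.05 -3.8
0.049 -4.3
0.048 -4.2
0.047 -1.7
0.046 9.4
touch 37.67 mon [-0.139  -0.3935] [ 0.5042 -0.22    0.0471] F [-4.5  0.7  9.4] w 0.0496 ff 40.0
```

View pics/p.png

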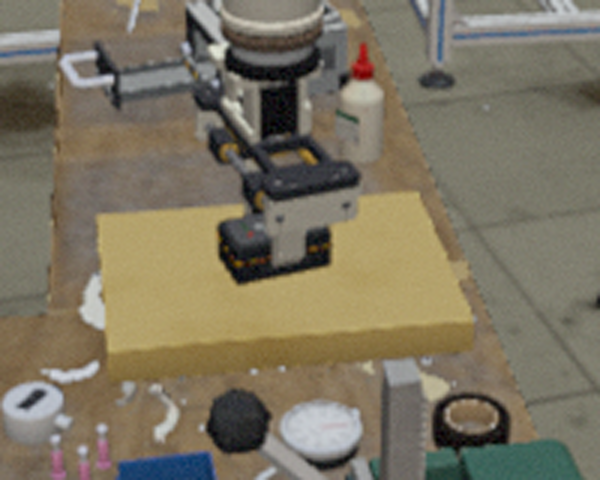

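The pack sits flat in the middle of the pad, with the bottle untouched. I'll release it and withdraw.

Run:
```python
from h import *
manip.movel([.504,-.22,.0468],feed=.02)
manip.open_jaws(); st("open")
manip.movel([.504,-.22,.10],feed=.06); manip.movel([.504,-.22,.25],feed=.2); manip.movel([.45,-.10,.3],feed=.25); manip.hold(.3); st("away")
a=imaging.read_camera("side"); b=imaging.read_camera("top")
cv2.imwrite("pics/f.png",np.hstack([cv2.resize(a[140:340,180:380],(400,400),interpolation=2),cv2.resize(b[150:310,220:380],(400,400),interpolation=2)]))
r=imaging.trace("top","battery"); print([(round(q["p"],2),at_z("top",q["at"],.068)) for q in r[:2]])
```

```text
open 38.81 mon [-0.1392 -0.3934] [ 0.504  -0.22    0.0468] F [ 0.5 -0.1 -0.5] w 0.0923 ff 0.0
away 41.76 mon [-0.1822 -0.2697] [ 0.45   -0.1007  0.2995] F [ 0.  -0.6  0.3] w 0.0918 ff 0.0
[(0.85, array([ 0.51860391, -0.21413343,  0.068     ]))]
```

View pics/f.png

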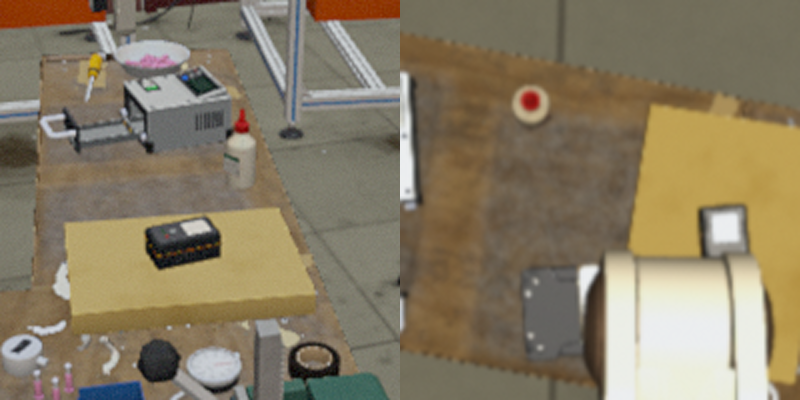

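The pack lies flat and right way up near the pad centre, the tray is out and green shows. Nothing else has moved.

```bash
python3 -c "
from rig import ticket
print(ticket.job_done())"
```

```text
the job is handed in; nothing more can be done
None
```

I handed the job in at about 42 s: the slide is at green, the tray is out at its stop, and the battery pack lies flat and right way up near the centre of the foam pad, with the bottle, screwdriver and tape undisturbed; no verdict came back.

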